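# Strike a motion sensor plate and pack it under a stacked tote

### The arm

A 6-joint arm with a two-finger parallel gripper is mounted at the origin on the work surface. World frame = base frame: x ahead of the robot, y to its left, z up, the work surface at z = 0. Lengths are in mm, angles in rad, forces in N, time in s.
With the tool pointing down it reaches from about 350 to 975 mm from the base axis. Payload 7.1 kg.
Tool frame: the origin (TCP) lies at the centre of the arm's flange, where the gripper is bolted on; the fingertips stand 182 mm ahead of it and the grasp point (between the pads) lies 163 mm ahead of it; z points along the fingers, y is the line along which they close (so a half turn about z gives the same grasp; the last joint's range is limited). The gripper opens to 88 mm and grips with 3 to 60 N. Pads are 20 mm wide; open, the fingers measure 115 mm over their backs; the gripper's body (75 mm by 178 mm) begins 61 mm behind the grasp point.
Start: joints at [-1.347, 0.423, 1.63, -0, 1.089, -0.019], TCP at [150.283, -606.648, 404.675] pointing down, gripper open.
Joint ranges: [-3, 3], [-0.9, 2.11], [0.09, 2.58], [-1.31, 4.45], [0.11, 2.69], [-2.54, 2.54]. Speed limits (rad/s): [2.39, 2.39, 3.01, 3.14, 3.14, 3.14].

### API

Orientations are given as a rotation vector (axis times angle).
In Python, from workcell import readout, get_image, ctrl gives the robot as it stands.
- The arm moves only by the tool step_arm, never from a script. Its argument "targets" is a list that holds one entry, the list of rows, each a list of 7 numbers: the shift along the world's x, y, z as a fraction of full scale, then the turn, a rotation vector about the world's x, y, z as a fraction of full scale, then the opening, from 0 (shut) to 1 (fully open). In form: [[[dx, dy, dz, wx, wy, wz, claw], ...]]. A call has exactly 5 rows; each row shifts and turns the commanded pose from where the row before left it; what a row does not reach is not made up. Full scale, the value 1, is 0.05 m for a shift and 4 degrees for a turn. A row lasts 1/8 s, in which the tool goes at most 62.5 mm and 10.7 degrees, less where a joint would pass 70% of its speed; a pose out of reach is approached as far as the arm can. A call with a number of a shift or a turn outside -1 to 1 is refused whole. A call with a gripper value outside its range is refused whole. The fingers move at their own pace and stop on an object; the grip force is fixed at half the most. Time passes only in rows, so rows that do not move let the fingers close, or fill a call up. It gives the time, the measured TCP pose, the force, the opening and the grip force at its end, in the units of the state.
- readout.get_obs(): the state, without advancing time (a new reading comes with each control period).
- get_image(name): name is "scene" or "top" or "wrist"; returns a dict with "pixels" (384x512x3 uint8, red, green, blue), "intrinsics" (3x3 intrinsics, pixels), "k1" (the pictures are not rectified: a ray, as slopes to the right and down, at radius r is drawn at 1 + k1 r^2 times it, then the intrinsics apply), "extrinsics" (4x4, takes a point from world to camera coordinates). Camera axes: x right, y down, z forward; pixel columns grow to the right and rows downward; lengths in mm; the calibration is good to about 2 mm. A picture is of the moment at which its call begins. There is no depth.
- ctrl.close_job(): hands the job in; it is judged then, once.
The state is a dict: "t": time; "qpos": joint angles; "qvel": joint speeds; "joint_torque": joint torques, N m; "ee_pos": TCP position; "orientation": TCP orientation; "ft_force": force on the tool from outside, world axes, zero at the start; "moment": the same for the moment, N m; "width": finger opening in mm; "grasp_force": force on a finger pad.
Only numpy, scipy, OpenCV 4.12 (cv2) and the standard library are available. Lean on these libraries where they do the work, as an engineer would, in place of code of your own. Each camera call takes 0.05 s, during which the arm holds its last target. There are 200 camera calls.

### The job

Slide the motion sensor's aluminium plate across the press table until its orange spot sits under the needle tip, and press the red mushroom button fully while it is there, never while the spot is elsewhere. Then draw the plate clear of the needle before you lift it (5 cm or more, keeping it flat on the table until then), and lay it flat in the grey tote. Finally turn the blue tote half a turn, so that its yellow side lies opposite the grey tote's yellow side, and stack it level on the grey tote above the sensor, leaving the other things on the bench where they are.

Things in the scene. Friction and masses are not known exactly. Their poses are not given: they have to be found in the camera images.
- sensor (a point): Work piece, 0.45 kg: black sensor body, 36 (x) x 26 (y) x 44 mm tall, flat sides, fixed on an aluminium plate 150 x 60 x 8 mm; grip it across its 26 mm. Point: centre of the black body, 30 mm above the plate's underside. x runs along the plate to the orange spot, z up; the plate's middle is 48 mm along +x. Starts flat on the press table, spot end towards the needle.
- spot (a point): Orange spot, 12 mm across, on the plate's top face, 100 mm along +x from the sensor's centre. Point: its centre, 8 mm above the plate's underside. Same axes as the sensor.
- needle_tip (a point): Tip of the fixed needle of the green marking press, 33 mm above the bench, 10 mm above the top of a plate lying on the press table. The head above it, 32 mm across, spans 35 to 120 mm above the tip, on a 28 mm wide arm from a column (50 mm square, 150 mm tall) 105 mm away in +y. x, y lie along the table's sides; the plate enters from -y.
- table_mid (a point): Middle of the press table's top face: a fixed dark steel slab, 240 (x) x 400 (y) mm, 15 mm thick. The needle tip is 60 mm along +y from here, 18 mm up.
- strike_top (a point): Top centre of the red mushroom push button, 40 mm across, on top of a small grey console (100 x 100 x 45 mm, fixed). z is up: press straight down.
- strike (a joint): Travel of the red button: 0 released, 0.007 m fully down; a spring of about 5 N at full travel brings it back.
- bottom_floor (a point): Grey bottom tote, loose, 0.7 kg, open above, on the bench: outside 184 (x) x 120 (y) x 78 mm high, walls and floor 6 mm, inside 172 x 108 mm. Point: centre of its inner floor, 6 mm above the bench, z up. Its +y long side carries a yellow strip.
- bottom_rim (a point): Centre of the grey tote's mouth, level with its rim, 72 mm above its inner floor; same axes. Its two end walls (+x and -x) have notches in the rim, 18 mm wide, 40 mm deep, at y = +36 and -12 mm, where the blue tote's lugs drop in when yellow lies over yellow (nesting).
- handle (a point): Blue top tote, empty, loose, 0.28 kg, on the bench: body 156 (x) x 92 (y) x 60 mm high; black handle plate in its middle, 80 mm along x, 10 mm thick (y), top 98 mm above the tote's underside. Point: centre of the handle's free part, 78 mm above the underside, on the tote's middle axis, z up. The +y long side carries a yellow strip.
- yellow_side (a point): Top edge, middle, of the blue tote's yellow long side, 46 mm along +y from its middle. Each end wall (+x, -x) has two lugs, 20 mm long, 12 wide, at y = +36 and -12 mm, 12 mm above the underside. Turned half a turn from nesting, they stand on the grey end rims: underside 12 mm below the rim, handle point 66 mm above it, 8 mm play all round.
- weight: Bystander: silver-grey aluminium calibration weight, 64 mm diameter, 90 mm tall, upright; origin at the centre of its underside or length.
- pinion_shaft: Bystander: brass pinion shaft, 150 mm long with two 32 mm collars, lying; origin at the centre of its underside or length.
- bushing: Bystander: blue nylon bushing, 64 mm diameter, 45 mm tall; origin at the centre of its underside or length.
- spare_sensor: Bystander: spare black motion sensor on a steel foot, 52 mm diameter, 90 mm tall, upright; origin at the centre of its underside or length.
- screwdriver: Bystander: screwdriver, 190 mm, lying; origin at the centre of its underside or length.
Not all that is in view belongs to the job. What is shaped like the part that bears sensor but pink is not meant.

How it is judged (in metres and radians):
On the way, in this order (a step that is already met when the one before it is completed fails the run):
1. the orange spot sits under the needle tip, within 5 mm, plate flat on the press table (horizontal distance between spot and needle_tip below 0.005 m and z of spot in the frame of needle_tip below -0.007 m), for 0.3 s.
2. the red button is pressed down with the spot under the tip (value of joint strike above 0.005 m and horizontal distance between spot and needle_tip below 0.005 m), for 0.05 s.
3. the plate lies flat on the floor of the grey tote (z of sensor in the frame of bottom_floor between 0.025 and 0.035 m and angle between sensor's own z axis and vertical below 0.1 rad and x of sensor in the frame of bottom_floor between -0.086 and 0.086 m and y of sensor in the frame of bottom_floor between -0.054 and 0.054 m and x of spot in the frame of bottom_floor between -0.086 and 0.086 m and y of spot in the frame of bottom_floor between -0.054 and 0.054 m), for 0.3 s.
At the end, for the whole second after the job is handed in: Sensor plate flat on the grey tote's floor (within 5 mm, 0.1 rad); grey tote level on the bench; blue tote stacked on its rim, yellow sides opposite, centred within 12 mm, level within 0.06 rad, handle point 60 to 72 mm above the rim; button released (all of step 3 and z of handle in the frame of bottom_rim between 0.06 and 0.072 m and angle between each of handle, bottom_rim's own z axis and vertical below 0.06 rad and horizontal distance between handle and bottom_rim below 0.012 m and y of yellow_side in the frame of bottom_rim below -0.03 m and height (world z) of bottom_rim between 0.073 and 0.083 m and value of joint strike below 0.002 m); the robot touches nothing.
It fails at once if the button is pressed while the spot is not under the needle (value of joint strike above 0.004 m and horizontal distance between spot and needle_tip above 0.006 m).
It fails at once if the plate is lifted off the press table within 50 mm of the needle (horizontal distance between spot and needle_tip below 0.045 m and z of spot in the frame of needle_tip above -0.004 m).
It fails at once if a bystander is pushed more than 30 mm from its place (distance of any of weight, pinion_shaft, bushing, spare_sensor, screwdriver from where it was at the start of the episode above 0.03 m).
It also fails if it takes over 72 s, if anything falls off the work surface, if the arm or the gripper's body presses on something with over 40 N, if the wrist force passes 120 N, or if a joint passes its speed limit or range.

## Working session

There is one attempt and no reset: what is moved stays moved. The work goes in short steps, Python scripts to look and compute and a tool call to move; the robot and the scene stay as the last step left them, time stands still between calls to the robot, and variables do not carry over. Pictures are saved under pics/ and viewed, at most 10 in all, crops included, and the job is handed in when it is done.

Besides the shell and the picture viewer there is one more tool, called after ">>>" by a JSON object that holds its "method" and its "body", one argument or row to a line. step_arm: Moves the arm, as the interface text tells. Shift numbers are shares of 0.05 m and turn numbers shares of 4 degrees, none past 1 either way. Its arguments: {"type":"object","properties":{"targets":{"type":"array"}},"required":["targets"]}

```bash
mkdir -p pics
cat > h.py <<'E'
import numpy as np, cv2
from workcell import readout, get_image, ctrl
def snap(n,f):
    d=get_image(n); np.savez('pics/'+f+'.npz',**{k:np.array(d[k]) for k in ('pixels','intrinsics','k1','extrinsics')})
    cv2.imwrite('pics/'+f+'.png',d['pixels'][:,:,::-1]); return d
def load(f): return np.load('pics/'+f+'.npz')
def dist(d): return np.array([float(d['k1']),0,0,0,0])
def w(d,uv,z):
    "pixels -> world points at height z"
    K=d['intrinsics'];E=d['extrinsics'];R,t=E[:3,:3],E[:3,3]
    p=cv2.undistortPoints(np.array(uv,float).reshape(-1,1,2),K,dist(d)).reshape(-1,2)
    r=np.c_[p,np.ones(len(p))]@R; c=-R.T@t
    s=(np.broadcast_to(z,len(p))-c[2])/r[:,2]; return c+r*s[:,None]
def px(d,P):
    E=d['extrinsics']; return cv2.projectPoints(np.array(P,float).reshape(-1,1,3),cv2.Rodrigues(E[:3,:3])[0],E[:3,3],d['intrinsics'],dist(d))[0].reshape(-1,2)
E
python3 - <<'E'
from h import *
a=snap('top','t0');b=snap('scene','s0')
for d in(a,b): E=d['extrinsics'];print(-E[:3,:3].T@E[:3,3],d['intrinsics'][0,0],d['k1'])
for n in('t0','s0'):
    i=cv2.imread(f'pics/{n}.png');cv2.imwrite(f'pics/{n}b.png',cv2.resize(i,(800,600),interpolation=cv2.INTER_CUBIC))
print(readout.get_obs())
E
```

```text
[ 384.40837081  -12.18711888 1112.5721719 ] 369.50945117593733 -0.10175838081653843
[1295.20252486  619.27307459  961.01406488] 383.13005795556063 -0.06646745171608952
{'t': 0.1, 'qpos': array([-1.34702912e+00,  4.23795101e-01,  1.63056619e+00, -2.74895325e-05,
        1.08861335e+00, -1.90019490e-02]), 'qvel': array([ 0.00102809, -0.00283778, -0.00389985,  0.0020486 , -0.00048528,
        0.00064039]), 'joint_torque': array([ 7.84998192e-04, -5.45618641e+01, -2.74325395e+01,  6.45507197e-02,
        1.87962293e-02, -7.24988240e-06]), 'ee_pos': array([ 150.21363884, -606.43970004,  403.97872362]), 'orientation': array([-3.11711201e+00, -3.80258859e-01,  2.59795487e-04]), 'ft_force': array([-0.09439966, -0.86006538, -0.29209982]), 'moment': array([0.03761452, 0.02456919, 0.00022359]), 'grasp_force': 0.0, 'width': 87.87922045241122}
```

View pics/t0b.png

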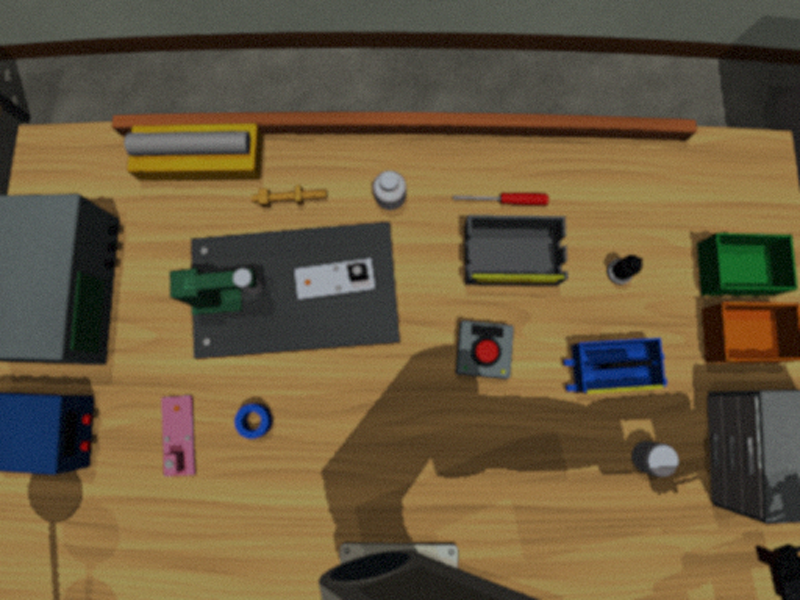

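View pics/s0b.png

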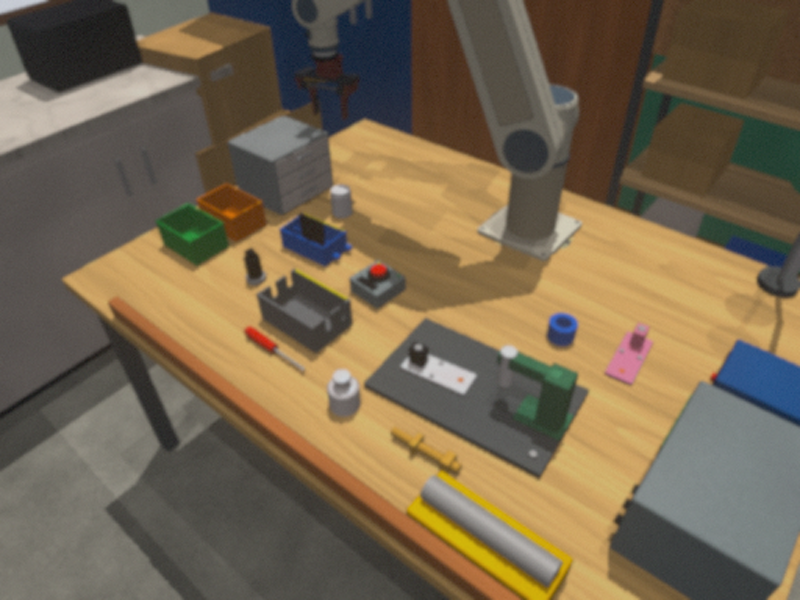

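The top picture has world +x up and +y left. In the 800-px copy:
- **Press table and sensor:** table corners at about (192,238), (389,223), (399,342) and (195,357). The needle head is at (243,278), the orange spot at (307,282) and the sensor at (358,271).
- **Button:** (487,351).
- **Totes:** grey at (515,250) and blue at (619,365). Both yellow sides face the robot (-x).

The pink decoy is at (177,435).

```bash
cat > m.py <<'E'
from h import *
from scipy.optimize import least_squares
a=load('t0'); s=512/800; I=a['pixels']; hsv=cv2.cvtColor(I,cv2.COLOR_RGB2HSV)
def blob(lo,hi,box):
    x0,y0,x1,y1=[int(v*s) for v in box]
    m=cv2.inRange(hsv,np.array(lo),np.array(hi))[y0:y1,x0:x1]
    n,l,st,c=cv2.connectedComponentsWithStats(m); k=1+np.argmax(st[1:,4])
    p=np.argwhere(l==k)[:,::-1]+[x0,y0]
    r=cv2.minAreaRect(p.astype(np.float32)); return p.mean(0),st[k,4],cv2.boxPoints(r),p
# table
tab=np.array([(192,238),(389,223),(399,342),(195,357)])*s
T=w(a,tab,15); print('table corners',T.round(0).tolist())
def rect(P,L,W,n):
    f=lambda q:(np.array([[L/2,W/2],[L/2,-W/2],[-L/2,-W/2],[-L/2,W/2]])@np.array([[np.cos(q[2]),np.sin(q[2])],[-np.sin(q[2]),np.cos(q[2])]])+q[:2]-P[:,:2]).ravel()
    r=least_squares(f,[*P[:,:2].mean(0),0]);print(n,r.x.round(3),'rms',np.sqrt((r.fun**2).mean()).round(1));return r.x
q=rect(T,240,400,'table'); 
nd=q[:2]+60*np.array([-np.sin(q[2]),np.cos(q[2])]);print('needle',nd)
c,n,b,p=blob((5,120,90),(22,255,255),(290,265,330,300));print('spot',c/s,n,w(a,[c],23))
c,n,b,p=blob((0,0,110),(180,80,255),(285,250,385,305));print('plate',n,w(a,b,23).round(0).tolist())
c,n,b,p=blob((0,0,0),(180,255,45),(340,255,375,290));print('black',c/s,n,w(a,b,59).round(0).tolist())
m=cv2.inRange(hsv,(0,130,90),(4,255,255))|cv2.inRange(hsv,(174,130,90),(180,255,255))
pp=np.argwhere(m)[:,::-1]/s; k=(abs(pp-[487,351])<25).all(1);print('button',k.sum(),pp[k].mean(0),w(a,[pp[k].mean(0)*s],60))
for nme,box,z in(('greyY',(455,265,575,295),78),('blueY',(570,375,680,400),60)):
    c,n,b,p=blob((22,120,80),(35,255,255),box);print(nme,n,c/s,(b/s).round(0).tolist(),w(a,b,z).round(0).tolist())
i=cv2.imread('pics/t0.png');cv2.imwrite('pics/c1.png',cv2.resize(i[130:260,280:440],(800,650),interpolation=cv2.INTER_CUBIC)[:600])
E
python3 m.py
```

```text
table corners [[683.0, 417.0, 15.0], [715.0, 24.0, 15.0], [481.0, 2.0, 15.0], [447.0, 394.0, 15.0]]
table [5.81609e+02 2.09260e+02 8.60000e-02] rms 2.6
needle [576.4468119  269.03712163]
spot [306.875  281.5625] 5 [[594.86152142 180.65592467  23.        ]]
plate 838 [[622.0, 209.0, 23.0], [644.0, 59.0, 23.0], [583.0, 50.0, 23.0], [561.0, 198.0, 23.0]]
black [357.8125     273.19078947] 57 [[618.0, 98.0, 59.0], [623.0, 69.0, 59.0], [596.0, 64.0, 59.0], [591.0, 93.0, 59.0]]
button 156 [486.46834936 350.46073718] [[ 462.40645759 -158.47237403   60.        ]]
greyY 264 [516.90932765 276.55066288] [[472.0, 280.0], [472.0, 273.0], [562.0, 273.0], [562.0, 280.0]] [[590.0, -131.0, 78.0], [602.0, -131.0, 78.0], [604.0, -299.0, 78.0], [592.0, -298.0, 78.0]]
blueY 145 [624.42887931 389.07327586] [[587.0, 389.0], [661.0, 384.0], [661.0, 389.0], [588.0, 395.0]] [[392.0, -343.0, 60.0], [402.0, -482.0, 60.0], [392.0, -482.0, 60.0], [382.0, -343.0, 60.0]]
```

View pics/c1.png

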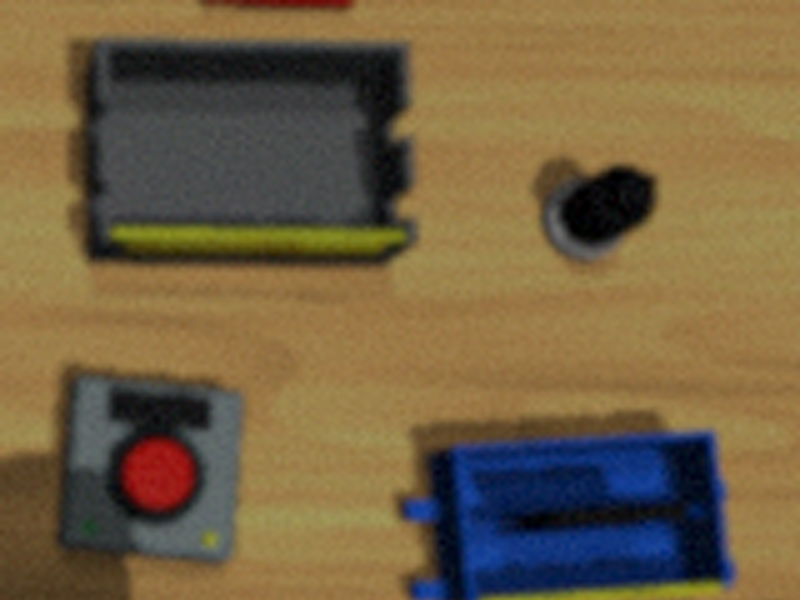

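The crop shows the grey tote rim at about crop (92–410, 42–262), with the notches on both ends and the yellow strip at the bottom. The blue tote's handle runs along (520–690, 515), and its lugs are on the left. The positions agree with each other: spot to sensor is 100 mm and the button to console sizes match. I'll swing over the sensor next.

```bash
cat > plan.py <<'E'
import numpy as np
def arc(p0,p1,n,claw,yaw=0.0):
    "polar-interpolated rows from p0 to p1 (x,y,z mm), total turn yaw deg about z"
    p0,p1=np.array(p0,float),np.array(p1,float)
    a=[np.arctan2(p[1],p[0]) for p in(p0,p1)];r=[np.hypot(*p[:2]) for p in(p0,p1)]
    acc=p0.copy();ya=0
    for i in range(1,n+1):
        f=i/n;A=a[0]+f*(a[1]-a[0]);R=r[0]+f*(r[1]-r[0])
        t=np.array([R*np.cos(A),R*np.sin(A),p0[2]+f*(p1[2]-p0[2])])
        d=np.round((t-acc)/50,2);y=round((yaw*f-ya)/4,2);acc+=d*50;ya+=y*4
        print('[%g,%g,%g,0,0,%g,%g]'%(*d,y,claw),end=',\n' if i%5==0 else ',')
    print('end',acc,ya)
E
python3 -c "
from plan import *
arc((150.2,-606.5,404.5),(608,80,340),25,1,84.5)"
```

```text
[0.7,0.2,-0.05,0,0,0.84,1],[0.69,0.25,-0.05,0,0,0.85,1],[0.67,0.28,-0.05,0,0,0.84,1],[0.65,0.33,-0.06,0,0,0.85,1],[0.63,0.36,-0.05,0,0,0.85,1],
[0.61,0.39,-0.05,0,0,0.84,1],[0.58,0.43,-0.05,0,0,0.85,1],[0.56,0.47,-0.05,0,0,0.84,1],[0.53,0.49,-0.05,0,0,0.85,1],[0.5,0.53,-0.06,0,0,0.84,1],
[0.47,0.55,-0.05,0,0,0.85,1],[0.43,0.58,-0.05,0,0,0.84,1],[0.4,0.6,-0.05,0,0,0.85,1],[0.36,0.62,-0.05,0,0,0.84,1],[0.33,0.64,-0.05,0,0,0.85,1],
[0.29,0.67,-0.06,0,0,0.84,1],[0.24,0.67,-0.05,0,0,0.85,1],[0.21,0.69,-0.05,0,0,0.84,1],[0.17,0.7,-0.05,0,0,0.85,1],[0.13,0.71,-0.05,0,0,0.84,1],
[0.08,0.71,-0.05,0,0,0.85,1],[0.05,0.72,-0.06,0,0,0.84,1],[-0,0.71,-0.05,0,0,0.85,1],[-0.04,0.72,-0.05,0,0,0.84,1],[-0.08,0.71,-0.05,0,0,0.84,1],
end [608.2  80.  340. ] 84.48
```

>>> {"method": "step_arm", "body": {
  "targets": [
    [[0.7, 0.2, -0.05, 0, 0, 0.84, 1], [0.69, 0.25, -0.05, 0, 0, 0.85, 1], [0.67, 0.28, -0.05, 0, 0, 0.84, 1], [0.65, 0.33, -0.06, 0, 0, 0.85, 1], [0.63, 0.36, -0.05, 0, 0, 0.85, 1]]
  ]
}}

```text
t: 0.72
ee_pos: [318.3, -535.0, 391.1]
orientation: [-3.027, -0.838, 0.0]
ft_force: [0.2, -0.3, -0.1]
width: 87.6
grasp_force: 0.0
```

>>> {"method": "step_arm", "body": {
  "targets": [
    [[0.61, 0.39, -0.05, 0, 0, 0.84, 1], [0.58, 0.43, -0.05, 0, 0, 0.85, 1], [0.56, 0.47, -0.05, 0, 0, 0.84, 1], [0.53, 0.49, -0.05, 0, 0, 0.85, 1], [0.5, 0.53, -0.06, 0, 0, 0.84, 1]]
  ]
}}

```text
t: 1.35
ee_pos: [457.0, -419.3, 378.2]
orientation: [-2.872, -1.273, 0.0]
ft_force: [-0.1, 0.5, -0.4]
width: 87.8
grasp_force: 0.0
```

>>> {"method": "step_arm", "body": {
  "targets": [
    [[0.47, 0.55, -0.05, 0, 0, 0.85, 1], [0.43, 0.58, -0.05, 0, 0, 0.84, 1], [0.4, 0.6, -0.05, 0, 0, 0.85, 1], [0.36, 0.62, -0.05, 0, 0, 0.84, 1], [0.33, 0.64, -0.05, 0, 0, 0.85, 1]]
  ]
}}

```text
t: 1.98
ee_pos: [556.2, -269.6, 365.7]
orientation: [-2.653, -1.682, 0.0]
ft_force: [-0.1, -0.7, -0.1]
width: 87.6
grasp_force: 0.0
```

>>> {"method": "step_arm", "body": {
  "targets": [
    [[0.29, 0.67, -0.06, 0, 0, 0.84, 1], [0.24, 0.67, -0.05, 0, 0, 0.85, 1], [0.21, 0.69, -0.05, 0, 0, 0.84, 1], [0.17, 0.7, -0.05, 0, 0, 0.85, 1], [0.13, 0.71, -0.05, 0, 0, 0.84, 1]]
  ]
}}

```text
t: 2.6
ee_pos: [607.9, -97.5, 352.7]
orientation: [-2.377, -2.053, 0.001]
ft_force: [-0.5, -0.4, 0.4]
width: 87.7
grasp_force: 0.0
```

>>> {"method": "step_arm", "body": {
  "targets": [
    [[0.08, 0.71, -0.05, 0, 0, 0.85, 1], [0.05, 0.72, -0.06, 0, 0, 0.84, 1], [0, 0.71, -0.05, 0, 0, 0.85, 1], [-0.04, 0.72, -0.05, 0, 0, 0.84, 1], [-0.08, 0.71, -0.05, 0, 0, 0.84, 1]]
  ]
}}

```text
t: 3.22
ee_pos: [608.1, 81.0, 339.7]
orientation: [-2.05, -2.38, 0.001]
ft_force: [0.1, -1.2, 0.1]
width: 87.8
grasp_force: 0.0
```

Run:
```python
from h import *
d=snap('wrist','w1');o=readout.get_obs()
print(o['t'],o['ee_pos'],o['orientation'],o['qpos'],d['k1'],d['intrinsics'][0,0])
E_=d['extrinsics'];print(-E_[:3,:3].T@E_[:3,3],E_[:3,:3])
print(px(d,[[576.4,269,33],[609.5,81.5,67],[595,180.4,23]]))
i=cv2.imread('pics/w1.png');cv2.imwrite('pics/w1b.png',cv2.resize(i,(800,600),interpolation=cv2.INTER_CUBIC))
```

```text
3.275 [607.39130392  84.26452937 339.38097199] [-2.04462069e+00 -2.38252159e+00 -1.68525582e-04] [ 0.11811909  0.48480291  1.70247555  0.0019146   0.95560685 -0.03534114] -0.03671329546391994 281.2861119880967
[597.8323737  154.14171855 319.85357602] [[ 9.88977504e-01  1.48065681e-01  2.26985364e-04]
 [ 1.42760184e-01 -9.53944869e-01  2.63834638e-01]
 [ 3.92813870e-02 -2.60894117e-01 -9.64567899e-01]]
[[251.36189109 -15.872397  ]
 [256.89977194 199.45141292]
 [257.14552171  90.95619278]]
```

View pics/w1b.png

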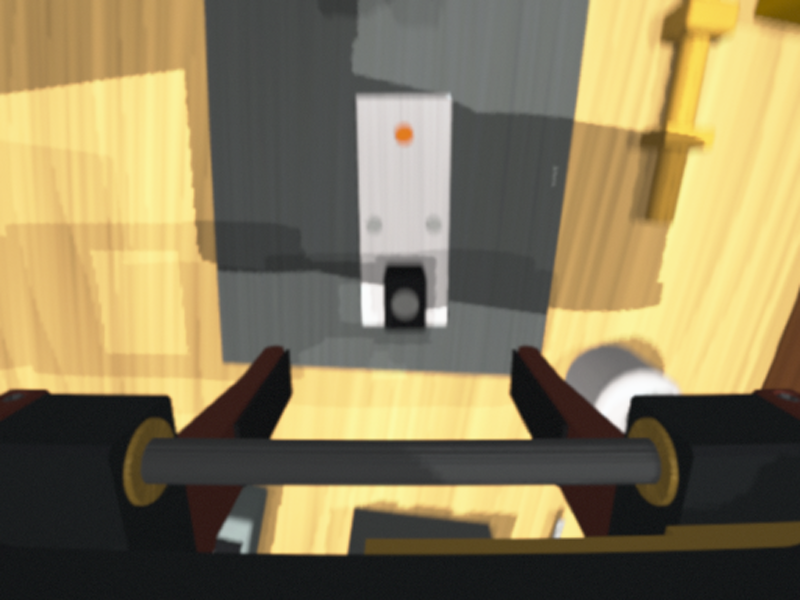

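The wrist view shows the spot at (404,133), the sensor top at (405,300) and the plate aligned with the gripper. The needle is just out of view above, so I'll tilt the tool briefly to see the tip under the head.

>>> {"method": "step_arm", "body": {
  "targets": [
    [[0, -0.12, -0.1, 0.99, 0.14, 0, 1], [0, -0.12, -0.1, 0.99, 0.14, 0, 1], [0, -0.12, -0.1, 0.99, 0.14, 0, 1], [0, -0.12, -0.1, 0.99, 0.14, 0, 1], [0, -0.12, -0.1, 0.99, 0.14, 0, 1]]
  ]
}}

```text
t: 3.9
ee_pos: [608.1, 49.5, 314.7]
orientation: [-1.868, -2.163, -0.333]
ft_force: [0.2, -0.5, 0.4]
width: 88.0
grasp_force: 0.0
```

>>> {"method": "step_arm", "body": {
  "targets": [
    [[0, 0, 0, 0, 0, 0, 1], [0, 0, 0, 0, 0, 0, 1], [0, 0, 0, 0, 0, 0, 1], [0, 0, 0, 0, 0, 0, 1], [0, 0, 0, 0, 0, 0, 1]]
  ]
}}

```text
t: 4.53
ee_pos: [608.3, 50.1, 315.4]
orientation: [-1.869, -2.166, -0.332]
ft_force: [-0.2, 0.2, 0.3]
width: 87.6
grasp_force: 0.0
```

Run:
```python
from h import *
d=snap('wrist','w2');o=readout.get_obs()
print(o['t'],o['ee_pos'],o['orientation'])
print(px(d,[[576.4,269,33],[609.5,81.5,67],[595,180.4,23]]))
u,v=px(d,[[576.4,269,33]])[0].astype(int);x0,y0=max(0,u-100),max(0,v-60);print(x0,y0)
i=cv2.imread('pics/w2.png')[y0:y0+150,x0:x0+200];cv2.imwrite('pics/w2b.png',cv2.resize(i,(800,600),interpolation=cv2.INTER_CUBIC))
```

```text
4.575 [608.2803604   50.03891287 315.30620024] [-1.8688897  -2.16542844 -0.33177909]
[[255.05589487  81.95130637]
 [260.95853516 269.03399604]
 [260.10877132 166.94751683]]
155 21
```

View pics/w2b.png

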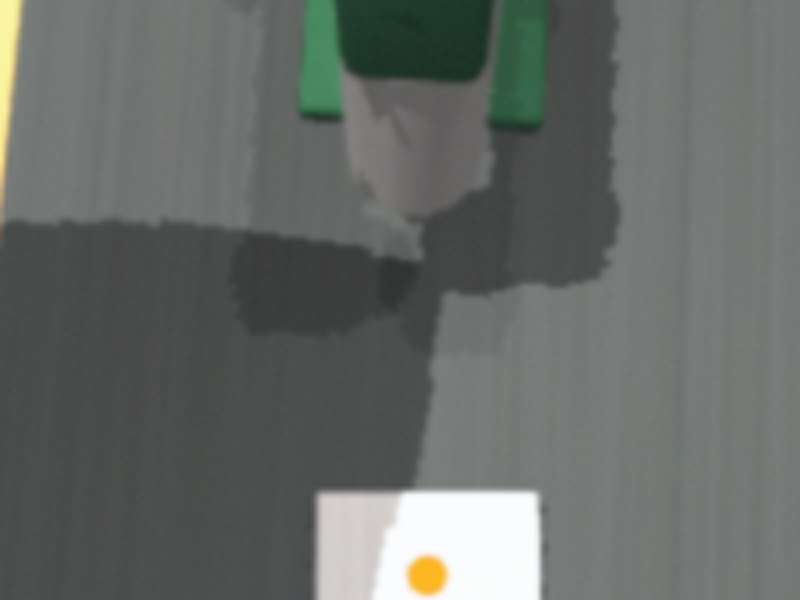

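The crop shows the spot at (428,575), the press head at (420,140), and a faint needle tip near (400,250). I'll enlarge that part.

Run:
```python
from h import *
i=cv2.imread('pics/w2.png')[60:105,225:285].astype(float)
i=np.clip((i-40)*2,0,255).astype(np.uint8);cv2.imwrite('pics/w2c.png',cv2.resize(i,(800,600),interpolation=cv2.INTER_CUBIC))
```

```text
(no output)
```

View pics/w2c.png

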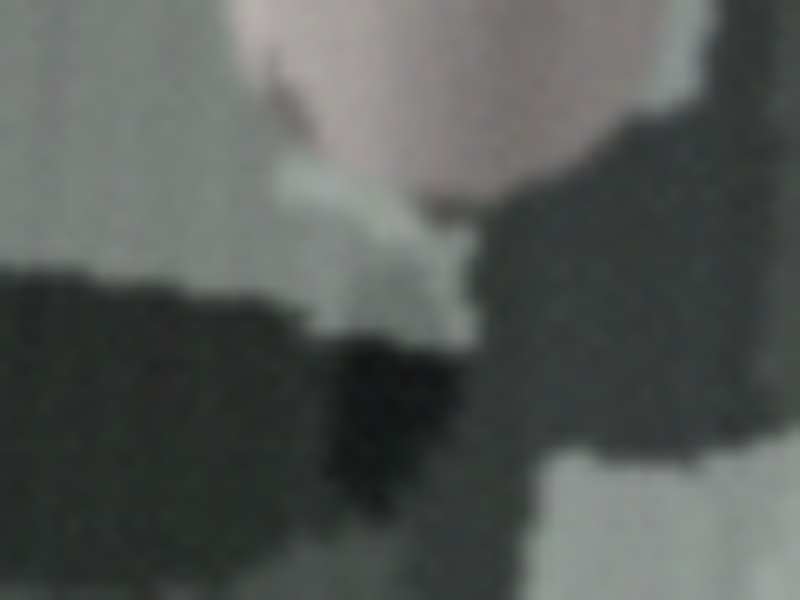

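Run:
```python
from h import *
d=load('w2'); sp=w(d,[[155+428/4,21+575/4]],23);print('spot',sp)
c=np.array([155+428/4,21+575/4])
th=np.linspace(0,2*np.pi,73)
n0=np.array([576.4,269.])
def circ(n,z): return px(d,np.c_[n[0]+16*np.cos(th),n[1]+16*np.sin(th),0*th+z])
P=circ(n0,68);print('pred head bottom: row max',P[np.argmax(P[:,1])],'cols',P[:,0].min(),P[:,0].max(),'tip',px(d,[[*n0,33]]),'base',px(d,[[*n0,68]]))
print('obs bottom',225+450/13.33,60+195/13.33,'sides',155+347/4,155+493/4,'at row',21+140/4)
# plate edge line direction + head top from top & scene cams
a=load('t0');print('head top (top cam)',w(a,[[243*.64,278*.64]],153)); s=load('s0');print('scene',w(s,[[510*.64,352*.64]],153))
print('tip if obs px (257.6,76.3)',w(d,[[257.6,76.3]],33))
```

```text
spot [[596.66366942 183.06324049  23.        ]]
pred head bottom: row max [255.49826116  80.33735831] cols 238.148539742835 271.90368575204286 tip [[255.05589487  81.95130637]] base [[255.03203378  64.29496287]]
obs bottom 258.7584396099025 74.62865716429107 sides 241.75 278.25 at row 56.0
head top (top cam) [[575.19075637 267.97449073 153.        ]]
scene [[581.25656049 277.31729688 153.        ]]
tip if obs px (257.6,76.3) [[578.16590664 275.70500597  33.        ]]
```

The crop shows the head's lower edge at (450,195) with the tip just peeking out at (435,210). That puts the needle at about (578.3,275.5) and the spot at (596.7,183.1), both in the wrist-camera frame, so the slide is about (-18.3, +92). I'll untilt, descend and grip.

>>> {"method": "step_arm", "body": {
  "targets": [
    [[0.01, 0.14, 0, -0.99, -0.14, 0, 1], [0.01, 0.14, 0, -0.99, -0.14, 0, 1], [0.01, 0.14, 0, -0.99, -0.14, 0, 1], [0.01, 0.14, 0, -0.99, -0.14, 0, 1], [0.01, 0.14, 0, -0.99, -0.14, 0, 1]]
  ]
}}

```text
t: 5.2
ee_pos: [610.8, 85.1, 315.3]
orientation: [2.052, 2.377, -0.002]
ft_force: [-0.1, 0.0, 1.1]
width: 88.0
grasp_force: 0.0
```

>>> {"method": "step_arm", "body": {
  "targets": [
    [[0, 0, -0.42, 0, 0, 0, 1], [0, 0, -0.42, 0, 0, 0, 1], [0, 0, -0.42, 0, 0, 0, 1], [0, 0, -0.42, 0, 0, 0, 1], [0, 0, -0.4, 0, 0, 0, 1]]
  ]
}}

```text
t: 5.82
ee_pos: [610.8, 84.8, 209.8]
orientation: [-2.053, -2.378, 0.0]
ft_force: [0.6, 0.7, 0.2]
width: 87.7
grasp_force: 0.0
```

>>> {"method": "step_arm", "body": {
  "targets": [
    [[0, 0, 0, 0, 0, 0, 0], [0, 0, 0, 0, 0, 0, 0], [0, 0, 0, 0, 0, 0, 0], [0, 0, 0, 0, 0, 0, 0], [0, 0, 0, 0, 0, 0, 0]]
  ]
}}

```text
t: 6.45
ee_pos: [610.9, 84.9, 211.6]
orientation: [2.053, 2.378, 0.001]
ft_force: [0.8, 0.5, -1.0]
width: 41.6
grasp_force: 0.0
```

```bash
cat > spot.py <<'E'
from h import *
import sys
d=snap('wrist',sys.argv[1]);o=readout.get_obs()
h=cv2.cvtColor(d['pixels'],cv2.COLOR_RGB2HSV);m=cv2.inRange(h,(8,150,120),(22,255,255))
n,l,st,c=cv2.connectedComponentsWithStats(m)
print(o['t'],o['ee_pos'],o['orientation'],o['width'],o['grasp_force'],o['ft_force'])
for k in range(1,n):
    if st[k,4]>20: print(c[k],st[k],w(d,[c[k]],23))
E
python3 spot.py w3
```

```text
6.5 [610.85315737  84.87842755 211.51777553] [2.05272140e+00 2.37774091e+00 6.30087533e-04] 37.2416995462624 0.0 [ 0.04755561  0.29633056 -0.25280425]
[253.40236686  70.82248521] [244  61  20  21 338] [[595.83972046 183.25271574  23.        ]]
[507.64925373  80.97761194] [503  71   9  19 134] [[742.34270597 201.52313007  23.        ]]
[509.90909091 163.09090909] [507 158   5   9  22] [[761.48865665 155.80633762  23.        ]]
```

>>> {"method": "step_arm", "body": {
  "targets": [
    [[0, 0, 0, 0, 0, 0, 0], [0, 0, 0, 0, 0, 0, 0], [0, 0, 0, 0, 0, 0, 0], [0, 0, 0, 0, 0, 0, 0], [0, 0, 0, 0, 0, 0, 0]]
  ]
}}

```text
t: 7.12
ee_pos: [610.6, 84.8, 211.2]
orientation: [-2.053, -2.378, 0.001]
ft_force: [-3.4, -0.2, 5.0]
width: 25.8
grasp_force: 30.0
```

```bash
python3 spot.py w4
```

```text
7.175 [610.59792809  84.82816819 211.25816383] [-2.05264893e+00 -2.37780297e+00  7.09772431e-04] 25.858995634140612 29.9642014503479 [-3.70100484 -0.55430056  5.02045059]
[255.27138643  70.63421829] [246  60  20  22 339] [[596.32314556 183.35877503  23.        ]]
[508.42056075  81.55140187] [504  71   8  19 107] [[741.90585    201.07817598  23.        ]]
[310.87931034 300.65517241] [310 289   3  23  58] [[656.22143257  42.3634071   23.        ]]
```

>>> {"method": "step_arm", "body": {
  "targets": [
    [[-0.03, 0.18, 0, 0, 0, 0, 0], [-0.04, 0.18, 0, 0, 0, 0, 0], [-0.04, 0.18, 0, 0, 0, 0, 0], [-0.04, 0.18, 0, 0, 0, 0, 0], [-0.03, 0.19, 0, 0, 0, 0, 0]]
  ]
}}

```text
t: 7.8
ee_pos: [601.6, 131.0, 211.2]
orientation: [2.053, 2.378, -0.0]
ft_force: [1.2, -4.6, 3.8]
width: 25.6
grasp_force: 30.0
```

>>> {"method": "step_arm", "body": {
  "targets": [
    [[-0.04, 0.19, 0, 0, 0, 0, 0], [-0.04, 0.18, 0, 0, 0, 0, 0], [-0.04, 0.18, 0, 0, 0, 0, 0], [-0.03, 0.18, 0, 0, 0, 0, 0], [-0.03, 0.18, 0, 0, 0, 0, 0]]
  ]
}}

```text
t: 8.43
ee_pos: [592.6, 176.4, 211.3]
orientation: [2.053, 2.378, -0.0]
ft_force: [0.4, -5.0, 4.5]
width: 25.9
grasp_force: 30.0
```

```bash
python3 spot.py w5
python3 - <<'E'
from h import *
i=cv2.imread('pics/w5.png');cv2.imwrite('pics/w5b.png',cv2.resize(i[:200,150:360],(800,760),interpolation=cv2.INTER_CUBIC)[:600])
E
```

```text
8.475 [592.41708643 177.35279988 211.24261452] [-2.05236217e+00 -2.37806402e+00 -3.59812842e-04] 26.112471032812575 29.96390014886856 [ 0.83986813 -0.31024696  5.22561771]
[500.19124797 225.97406807] [483 208  29  44 617] [[752.08249699 206.45471172  23.        ]]
```

View pics/w5b.png

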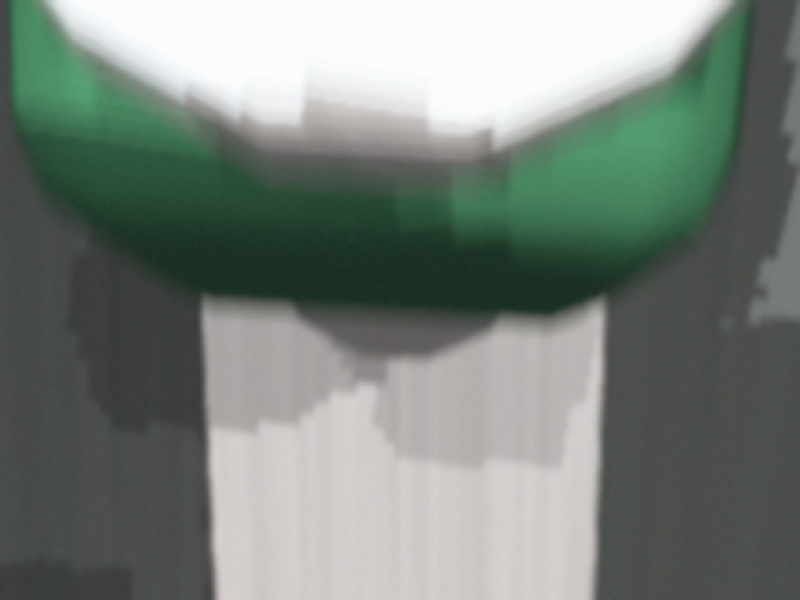

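The plate is under the head. The head's lower edge is at (396,357), centred about 9 px left of the plate's centre line (405). The spot is hidden by the head, so I'll work out the needle position from that edge.

Run:
```python
from h import *
from scipy.optimize import fsolve
d=load('w5');s=800/210
th=np.linspace(0,2*np.pi,361)
def low(n):
    P=px(d,np.c_[n[0]+16*np.cos(th),n[1]+16*np.sin(th),0*th+68]);return P
obs=np.array([150+396/s,357/s])
f=lambda n:[low(n)[:,1].max()-obs[1],(lambda P:P[np.argsort(-P[:,1])[:1],0].mean())(low(n))-obs[0]]
from scipy.optimize import least_squares
r=least_squares(f,[578,275],diff_step=1e-3);print('needle',r.x,r.fun)
# plate centreline near row 320 and 580
L=w(d,[[150+205/s,320/s],[150+605/s,320/s],[150+214/s,580/s],[150+597/s,580/s]],23);print(L)
m=(L[0]+L[1])/2;m2=(L[2]+L[3])/2;u=(m-m2);u/=np.linalg.norm(u);print('u',u)
# tcp -> spot expected: offset measured at w4
print('spot exp',np.array([596.32,183.36])+readout.get_obs()['ee_pos'][:2]-[610.6,84.83], readout.get_obs()['ee_pos'])
```

```text
needle [578.07432344 275.03129066] [ 8.24229573e-12 -3.69482223e-13]
[[550.75709947 263.80480036  23.        ]
 [609.32540982 272.46171416  23.        ]
 [556.04503137 225.74823374  23.        ]
 [615.43482538 234.51530567  23.        ]]
u [-0.14830102  0.98894227  0.        ]
spot exp [578.13708643 275.88279988] [592.41708643 177.35279988 211.24261452]
```

The spot should be within about 1 mm of the needle: (578.1,275.3) against (578.1,275.0). Next I'll release, lift off and go to the button.

>>> {"method": "step_arm", "body": {
  "targets": [
    [[0, 0, 0, 0, 0, 0, 0.6], [0, 0, 0, 0, 0, 0, 0.6], [0, 0, 0, 0, 0, 0, 0.6], [0, 0, 0, 0, 0, 0, 0.6], [0, 0, 0, 0, 0, 0, 0.6]]
  ]
}}

```text
t: 9.1
ee_pos: [592.8, 175.7, 211.1]
orientation: [-2.053, -2.378, 0.0]
ft_force: [0.1, -0.5, 0.2]
width: 52.7
grasp_force: 0.0
```

```bash
python3 -c "
from plan import *
arc((592.7,176.3,311),(464,-156,302),10,0,0)"; python3 spot.py w6
```

```text
[-0.06,-0.79,-0.02,0,0,0,0],[-0.11,-0.77,-0.02,0,0,0,0],[-0.15,-0.75,-0.01,0,0,0,0],[-0.21,-0.72,-0.02,0,0,0,0],[-0.25,-0.69,-0.02,0,0,0,0],
[-0.29,-0.66,-0.02,0,0,0,0],[-0.32,-0.62,-0.02,0,0,0,0],[-0.37,-0.59,-0.01,0,0,0,0],[-0.39,-0.55,-0.02,0,0,0,0],[-0.42,-0.51,-0.02,0,0,0,0],
end [ 464.2 -156.2  302. ] 0.0
9.15 [592.7845798  175.76018282 211.15598697] [-2.05315381e+00 -2.37778928e+00  5.30346775e-05] 52.65239716040209 0.0 [-0.02970202 -0.78912825  0.34093863]
[500.19614148 225.83601286] [483 208  29  44 622] [[752.07637672 205.92188861  23.        ]]
[363.29310345 302.32758621] [362 292   4  21  58] [[675.32382372 137.0694874   23.        ]]
```

>>> {"method": "step_arm", "body": {
  "targets": [
    [[0, 0, 0.4, 0, 0, 0, 0.6], [0, 0, 0.8, 0, 0, 0, 0.6], [0, 0, 0.8, 0, 0, 0, 0], [-0.06, -0.79, -0.02, 0, 0, 0, 0], [-0.11, -0.77, -0.02, 0, 0, 0, 0]]
  ]
}}

```text
t: 9.78
ee_pos: [584.5, 97.4, 311.6]
orientation: [2.05, 2.377, 0.004]
ft_force: [0.0, -0.9, 0.2]
width: 26.1
grasp_force: 0.0
```

>>> {"method": "step_arm", "body": {
  "targets": [
    [[-0.15, -0.75, -0.01, 0, 0, 0, 0], [-0.21, -0.72, -0.02, 0, 0, 0, 0], [-0.25, -0.69, -0.02, 0, 0, 0, 0], [-0.29, -0.66, -0.02, 0, 0, 0, 0], [-0.32, -0.62, -0.02, 0, 0, 0, 0]]
  ]
}}

```text
t: 10.4
ee_pos: [523.0, -75.3, 306.1]
orientation: [2.052, 2.377, 0.002]
ft_force: [0.0, 0.0, -0.1]
width: 0.6
grasp_force: 0.0
```

>>> {"method": "step_arm", "body": {
  "targets": [
    [[-0.37, -0.59, -0.01, 0, 0, 0, 0], [-0.39, -0.55, -0.02, 0, 0, 0, 0], [-0.42, -0.51, -0.02, 0, 0, 0, 0], [0, 0, 0, 0, 0, 0, 0], [0, 0, 0, 0, 0, 0, 0]]
  ]
}}

```text
t: 11.02
ee_pos: [464.8, -156.6, 303.1]
orientation: [2.053, 2.376, 0.001]
ft_force: [0.1, 0.1, -0.2]
width: 0.3
grasp_force: 0.0
```

Run:
```python
from h import *
d=snap('wrist','w7');o=readout.get_obs();print(o['t'],o['ee_pos'],o['width'])
h=cv2.cvtColor(d['pixels'],cv2.COLOR_RGB2HSV);m=cv2.inRange(h,(0,150,90),(5,255,255))|cv2.inRange(h,(174,150,90),(180,255,255))
n,l,st,c=cv2.connectedComponentsWithStats(m)
for k in range(1,n):
    if st[k,4]>60: print(c[k],st[k],w(d,[c[k]],60))
# top camera: spot / plate check and grey + blue totes
a=snap('top','t1')
i=cv2.imread('pics/w7.png');cv2.imwrite('pics/w7b.png',cv2.resize(i,(800,600),interpolation=cv2.INTER_CUBIC))
```

```text
11.075 [ 465.00551346 -156.3016582   302.92131817] 0.47874546920054334
[252.99553001 205.28799489] [ 230  185   48   43 1566] [[ 463.03062691 -153.11939798   60.        ]]
```

View pics/w7b.png

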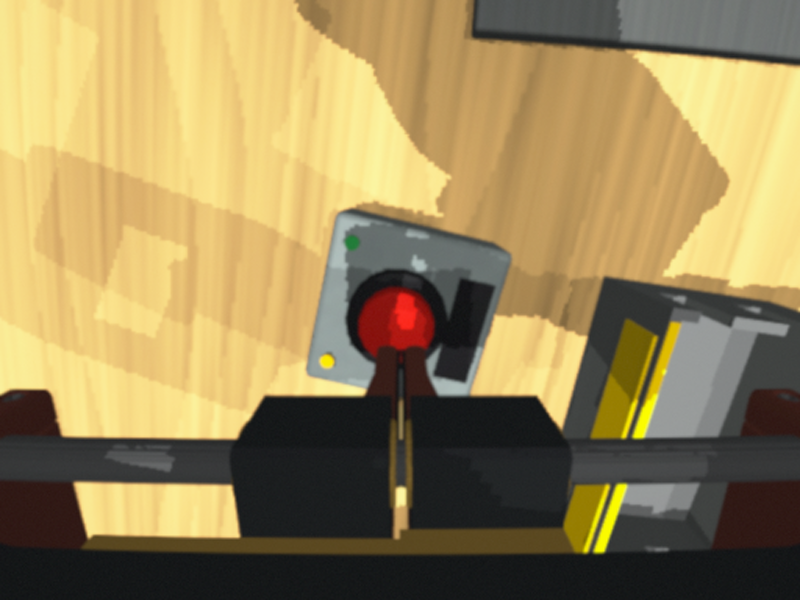

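The button is at (397,322), right under the closed fingers. I'll go down onto it.

>>> {"method": "step_arm", "body": {
  "targets": [
    [[-0.02, 0.02, -0.4, 0, 0, 0, 0], [-0.02, 0.02, -0.4, 0, 0, 0, 0], [0, 0, -0.2, 0, 0, 0, 0], [0, 0, -0.05, 0, 0, 0, 0], [0, 0, -0.05, 0, 0, 0, 0]]
  ]
}}

```text
t: 11.75
ee_pos: [462.5, -154.4, 247.5]
orientation: [2.053, 2.378, 0.0]
ft_force: [-1.0, 1.5, 2.6]
width: 0.5
grasp_force: 1.4
```

>>> {"method": "step_arm", "body": {
  "targets": [
    [[0, 0, -0.04, 0, 0, 0, 0], [0, 0, -0.04, 0, 0, 0, 0], [0, 0, -0.04, 0, 0, 0, 0], [0, 0, 0, 0, 0, 0, 0], [0, 0, 0, 0, 0, 0, 0]]
  ]
}}

```text
t: 12.38
ee_pos: [462.5, -154.6, 242.9]
orientation: [2.053, 2.377, 0.001]
ft_force: [-4.3, 5.5, 25.6]
width: 0.6
grasp_force: 12.7
```

The force reached 25.6 N at the hard stop, so the button is fully pressed. Now back to the sensor.

```bash
python3 -c "
from plan import *
arc((462.5,-154.5,311),(592.8,175.8,311),10,0.7,0)"
```

```text
[0.42,0.5,0,0,0,0,0.7],[0.4,0.55,0,0,0,0,0.7],[0.36,0.58,0,0,0,0,0.7],[0.34,0.62,0,0,0,0,0.7],[0.29,0.65,0,0,0,0,0.7],
[0.25,0.69,0,0,0,0,0.7],[0.21,0.71,0,0,0,0,0.7],[0.16,0.75,0,0,0,0,0.7],[0.11,0.77,0,0,0,0,0.7],[0.07,0.79,0,0,0,0,0.7],
end [593. 176. 311.] 0.0
```

>>> {"method": "step_arm", "body": {
  "targets": [
    [[0, 0, 0.7, 0, 0, 0, 0], [0, 0, 0.7, 0, 0, 0, 0], [0.42, 0.5, 0, 0, 0, 0, 0.7], [0.4, 0.55, 0, 0, 0, 0, 0.7], [0.36, 0.58, 0, 0, 0, 0, 0.7]]
  ]
}}

```text
t: 13.0
ee_pos: [522.1, -72.7, 311.5]
orientation: [2.053, 2.376, 0.001]
ft_force: [-0.1, 0.2, -0.0]
width: 27.0
grasp_force: 0.0
```

>>> {"method": "step_arm", "body": {
  "targets": [
    [[0.34, 0.62, 0, 0, 0, 0, 0.7], [0.29, 0.65, 0, 0, 0, 0, 0.7], [0.25, 0.69, 0, 0, 0, 0, 0.7], [0.21, 0.71, 0, 0, 0, 0, 0.7], [0.16, 0.75, 0, 0, 0, 0, 0.7]]
  ]
}}

```text
t: 13.62
ee_pos: [584.4, 98.7, 311.1]
orientation: [2.053, 2.377, 0.001]
ft_force: [0.3, 0.7, -0.6]
width: 61.4
grasp_force: 0.0
```

>>> {"method": "step_arm", "body": {
  "targets": [
    [[0.11, 0.77, 0, 0, 0, 0, 0.7], [0.07, 0.79, 0, 0, 0, 0, 0.7], [0, 0, 0, 0, 0, 0, 0.7], [0, 0, -0.6, 0, 0, 0, 0.7], [0, 0, -0.8, 0, 0, 0, 0.7]]
  ]
}}

```text
t: 14.25
ee_pos: [593.4, 175.1, 241.4]
orientation: [2.052, 2.376, 0.004]
ft_force: [0.5, 0.8, -0.0]
width: 61.6
grasp_force: 0.0
```

>>> {"method": "step_arm", "body": {
  "targets": [
    [[0, 0, -0.6, 0, 0, 0, 0.7], [0, 0, 0, 0, 0, 0, 0], [0, 0, 0, 0, 0, 0, 0], [0, 0, 0, 0, 0, 0, 0], [0, 0, 0, 0, 0, 0, 0]]
  ]
}}

```text
t: 14.88
ee_pos: [593.0, 175.8, 212.4]
orientation: [2.052, 2.378, 0.002]
ft_force: [-2.1, 0.1, 3.5]
width: 26.0
grasp_force: 30.0
```

>>> {"method": "step_arm", "body": {
  "targets": [
    [[0, 0, 0, 0, 0, 0, 0], [0, 0, 0, 0, 0, 0, 0], [0, 0, 0, 0, 0, 0, 0], [0.01, -0.1, 0, 0, 0, 0, 0], [0.03, -0.2, 0, 0, 0, 0, 0]]
  ]
}}

```text
t: 15.5
ee_pos: [595.3, 161.8, 212.5]
orientation: [2.052, 2.378, 0.005]
ft_force: [-0.2, 4.9, 5.4]
width: 25.9
grasp_force: 30.0
```

>>> {"method": "step_arm", "body": {
  "targets": [
    [[0.04, -0.25, 0, 0, 0, 0, 0], [0.05, -0.35, 0, 0, 0, 0, 0], [0.05, -0.35, 0, 0, 0, 0, 0], [0.05, -0.35, 0, 0, 0, 0, 0], [0.04, -0.25, 0, 0, 0, 0, 0]]
  ]
}}

```text
t: 16.12
ee_pos: [606.9, 83.5, 212.5]
orientation: [2.053, 2.377, 0.004]
ft_force: [-0.8, 5.4, 5.7]
width: 25.6
grasp_force: 30.0
```

```bash
python3 spot.py w8
python3 - <<'E'
from h import *
# grey tote rim from top image t0 crop coordinates (5x, origin 280,130)
a=load('t0')
q=lambda L:[[280+x/5,130+y/5] for x,y in L]
print('rim outer top/left/right', w(a,q([(97,42),(410,42)]),78).round(1).tolist())
print('floor-level bottom edge', w(a,q([(92,262),(388,262)]),0).round(1).tolist())
print('blue rim', w(a,q([(438,450),(716,434)]),60).round(1).tolist(),'handle', w(a,q([(520,522),(690,508)]),98).round(1).tolist())
E
```

```text
16.175 [607.13202631  82.30005542 212.45846087] [2.0533878  2.37592897 0.00328898] 25.663945454251678 29.990481734275818 [ 0.42246801 -0.51523146  5.07431075]
[255.62941176  67.55      ] [246  57  20  22 340] [[593.20538727 184.19628286  23.        ]]
[509.41269841  82.66666667] [506  73   6  17  63] [[741.17125091 199.93387004  23.        ]]
[311.03846154 299.73076923] [310 293   3  16  26] [[653.43511153  41.21662411  23.        ]]
rim outer top/left/right [[710.8, -124.8, 78.0], [713.4, -309.3, 78.0]]
floor-level bottom edge [[595.0, -128.7, 0.0], [596.7, -312.0, 0.0]]
blue rim [[475.5, -321.4, 60.0], [485.2, -487.4, 60.0]] handle [[432.5, -355.1, 98.0], [440.1, -452.8, 98.0]]
```

The plate is drawn back about 92 mm and still on the table. I'll check the tote corner in the earlier wrist picture, then lift.

Run:
```python
from h import *
from plan import *
d=load('w7');s=.64
print('grey corner near/+y at rim',w(d,[[605*s,278*s]],78)); print('yellow strip', w(d,[[625*s,320*s],[677*s,322*s]],78))
arc((607.5,82,322),(656,-240,322),10,0,-7.8)
```

```text
grey corner near/+y at rim [[ 559.02055807 -111.65224804   78.        ]]
yellow strip [[ 574.66347339 -130.74069573   78.        ]
 [ 601.20375451 -127.95155012   78.        ]]
[0.24,-0.58,0,0,0,-0.2,0],[0.2,-0.59,0,0,0,-0.19,0],[0.18,-0.61,0,0,0,-0.19,0],[0.15,-0.63,0,0,0,-0.2,0],[0.12,-0.65,0,0,0,-0.19,0],
[0.08,-0.65,0,0,0,-0.2,0],[0.05,-0.67,0,0,0,-0.2,0],[0.02,-0.68,0,0,0,-0.19,0],[-0.02,-0.69,0,0,0,-0.2,0],[-0.05,-0.69,0,0,0,-0.19,0],
end [ 656. -240.  322.] -7.799999999999999
```

>>> {"method": "step_arm", "body": {
  "targets": [
    [[0, 0, 0.1, 0, 0, 0, 0], [0, 0, 0.3, 0, 0, 0, 0], [0, 0, 0.6, 0, 0, 0, 0], [0, 0, 0.6, 0, 0, 0, 0], [0, 0, 0.6, 0, 0, 0, 0]]
  ]
}}

```text
t: 16.8
ee_pos: [605.9, 83.6, 322.6]
orientation: [-2.052, -2.379, 0.001]
ft_force: [-0.3, -0.2, -4.6]
width: 26.1
grasp_force: 30.0
```

>>> {"method": "step_arm", "body": {
  "targets": [
    [[0.24, -0.58, 0, 0, 0, -0.2, 0], [0.2, -0.59, 0, 0, 0, -0.19, 0], [0.18, -0.61, 0, 0, 0, -0.19, 0], [0.15, -0.63, 0, 0, 0, -0.2, 0], [0.12, -0.65, 0, 0, 0, -0.19, 0]]
  ]
}}

```text
t: 17.42
ee_pos: [650.7, -70.3, 321.7]
orientation: [-2.132, -2.307, 0.0]
ft_force: [0.7, -0.0, -4.7]
width: 26.0
grasp_force: 30.0
```

>>> {"method": "step_arm", "body": {
  "targets": [
    [[0.08, -0.65, 0, 0, 0, -0.2, 0], [0.05, -0.67, 0, 0, 0, -0.2, 0], [0.02, -0.68, 0, 0, 0, -0.19, 0], [-0.02, -0.69, 0, 0, 0, -0.2, 0], [-0.05, -0.69, 0, 0, 0, -0.19, 0]]
  ]
}}

```text
t: 18.05
ee_pos: [654.5, -239.3, 321.6]
orientation: [-2.209, -2.233, 0.0]
ft_force: [-0.5, 0.3, -6.0]
width: 25.9
grasp_force: 30.0
```

>>> {"method": "step_arm", "body": {
  "targets": [
    [[0, 0, 0, 0, 0, 0, 0], [0, 0, 0, 0, 0, 0, 0], [0, 0, 0, 0, 0, 0, 0], [0, 0, 0, 0, 0, 0, 0], [0, 0, 0, 0, 0, 0, 0]]
  ]
}}

```text
t: 18.68
ee_pos: [654.9, -238.0, 321.2]
orientation: [-2.209, -2.234, 0.0]
ft_force: [-0.9, 0.6, -5.9]
width: 25.7
grasp_force: 30.0
```

Run:
```python
from h import *
d=snap('wrist','w9');o=readout.get_obs();print(o['t'],o['ee_pos'],o['orientation'])
i=cv2.imread('pics/w9.png');cv2.imwrite('pics/w9b.png',cv2.resize(i,(800,600),interpolation=cv2.INTER_CUBIC))
```

```text
18.725 [ 654.89053595 -238.19175886  321.231401  ] [-2.20927938e+00 -2.23353329e+00 -1.51481159e-05]
```

View pics/w9b.png

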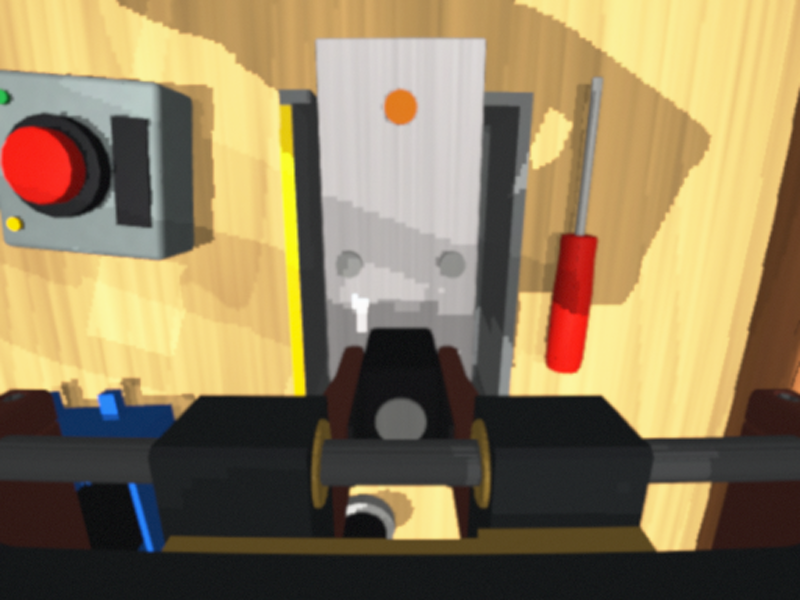

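The view shows the plate held level over the tote. The +y rim corners are at (281,90) and (533,94), and the tote sides are nearly vertical in the picture.

Run:
```python
from h import *
d=load('w9');s=.64
P=w(d,np.array([[281,90],[533,94],[510,390],[293,390]])*s,78);print(P)
m=(P[0]+P[1])/2;e=(P[0]-P[1])[:2];e/=np.linalg.norm(e);print('width',np.linalg.norm(P[0]-P[1]))
ang=np.degrees(np.arctan2(*(P[1]-P[2])[1::-1]));print('side angle',ang, 'end angle',np.degrees(np.arctan2(e[1],e[0]))-90)
x=np.array([np.cos(np.radians(ang)),np.sin(np.radians(ang))]);print('centre',m[:2]-92*x)
```

```text
[[ 598.25400025 -121.38085408   78.        ]
 [ 716.7843038  -121.70961635   78.        ]
 [ 717.31892942 -274.00578723   78.        ]
 [ 596.1111513  -275.33894663   78.        ]]
width 118.53075948037718
side angle 90.2011322128539 end angle 89.8410816299886
centre [ 657.84210994 -213.54466836]
```

>>> {"method": "step_arm", "body": {
  "targets": [
    [[0.03, -0.24, 0, 0, 0, 0, 0], [0.03, -0.24, 0, 0, 0, 0, 0], [0, 0, -0.5, 0, 0, 0, 0], [0, 0, -0.6, 0, 0, 0, 0], [0, 0, -0.6, 0, 0, 0, 0]]
  ]
}}

```text
t: 19.35
ee_pos: [657.9, -263.9, 235.5]
orientation: [2.21, 2.231, 0.0]
ft_force: [0.4, -0.3, -5.8]
width: 25.6
grasp_force: 30.0
```

>>> {"method": "step_arm", "body": {
  "targets": [
    [[0, 0, -0.4, 0, 0, 0, 0], [0, 0, -0.1, 0, 0, 0, 0], [0, 0, -0.06, 0, 0, 0, 0], [0, 0, -0.06, 0, 0, 0, 0], [0, 0, 0, 0, 0, 0, 0]]
  ]
}}

```text
t: 19.98
ee_pos: [658.0, -262.7, 205.9]
orientation: [2.209, 2.232, 0.001]
ft_force: [0.5, 0.7, -5.5]
width: 26.0
grasp_force: 30.0
```

>>> {"method": "step_arm", "body": {
  "targets": [
    [[0, 0, -0.03, 0, 0, 0, 0], [0, 0, -0.03, 0, 0, 0, 0], [0, 0, 0, 0, 0, 0, 0], [0, 0, 0, 0, 0, 0, 0], [0, 0, 0, 0, 0, 0, 0]]
  ]
}}

```text
t: 20.6
ee_pos: [658.1, -262.8, 203.5]
orientation: [2.209, 2.232, 0.001]
ft_force: [-2.7, 0.2, 6.0]
width: 25.8
grasp_force: 30.0
```

The plate is down on the tote floor (+6 N). I'll release, lift and head for the blue tote, turning -176° on the way.

```bash
python3 -c "
from plan import *
arc((658,-263,344),(438,-401,344),10,1,-39.2)"
```

```text
[-0.41,-0.38,0,0,0,-0.98,1],[-0.42,-0.36,0,0,0,-0.98,1],[-0.42,-0.33,0,0,0,-0.98,1],[-0.44,-0.31,0,0,0,-0.98,1],[-0.44,-0.29,0,0,0,-0.98,1],
[-0.45,-0.26,0,0,0,-0.98,1],[-0.45,-0.24,0,0,0,-0.98,1],[-0.45,-0.22,0,0,0,-0.98,1],[-0.46,-0.2,0,0,0,-0.98,1],[-0.46,-0.17,0,0,0,-0.98,1],
end [ 438. -401.  344.] -39.20000000000001
```

>>> {"method": "step_arm", "body": {
  "targets": [
    [[0, 0, 0, 0, 0, 0, 0.55], [0, 0, 0, 0, 0, 0, 0.55], [0, 0, 0, 0, 0, 0, 0.55], [0, 0, 0.2, 0, 0, 0, 0.55], [0, 0, 0.6, 0, 0, 0, 0.55]]
  ]
}}

```text
t: 21.22
ee_pos: [657.2, -262.4, 241.3]
orientation: [-2.208, -2.231, 0.002]
ft_force: [-0.2, -0.8, 0.0]
width: 48.4
grasp_force: 0.0
```

>>> {"method": "step_arm", "body": {
  "targets": [
    [[0, 0, 0.8, 0, 0, 0, 0.55], [0, 0, 0.8, 0, 0, -0.98, 1], [0, 0, 0.4, 0, 0, -0.98, 1], [0, 0, 0, 0, 0, -0.98, 1], [0, 0, 0, 0, 0, -0.98, 1]]
  ]
}}

```text
t: 21.85
ee_pos: [657.8, -262.6, 343.6]
orientation: [2.495, 1.907, 0.001]
ft_force: [0.4, -0.6, 0.4]
width: 85.1
grasp_force: 0.0
```

>>> {"method": "step_arm", "body": {
  "targets": [
    [[-0.41, -0.38, 0, 0, 0, -0.98, 1], [-0.42, -0.36, 0, 0, 0, -0.98, 1], [-0.42, -0.33, 0, 0, 0, -0.98, 1], [-0.44, -0.31, 0, 0, 0, -0.98, 1], [-0.44, -0.29, 0, 0, 0, -0.98, 1]]
  ]
}}

```text
t: 22.48
ee_pos: [549.4, -347.4, 342.3]
orientation: [-2.786, -1.451, 0.0]
ft_force: [0.3, -0.5, -0.0]
width: 87.7
grasp_force: 0.0
```

>>> {"method": "step_arm", "body": {
  "targets": [
    [[-0.45, -0.26, 0, 0, 0, -0.98, 1], [-0.45, -0.24, 0, 0, 0, -0.98, 1], [-0.45, -0.22, 0, 0, 0, -0.98, 1], [-0.46, -0.2, 0, 0, 0, -0.98, 1], [-0.46, -0.17, 0, 0, 0, -0.98, 1]]
  ]
}}

```text
t: 23.1
ee_pos: [436.3, -401.2, 342.2]
orientation: [2.992, 0.956, 0.0]
ft_force: [-0.5, -0.1, 0.6]
width: 87.6
grasp_force: 0.0
```

>>> {"method": "step_arm", "body": {
  "targets": [
    [[0, 0, 0, 0, 0, -1, 1], [0, 0, 0, 0, 0, -1, 1], [0, 0, 0, 0, 0, -1, 1], [0, 0, 0, 0, 0, -1, 1], [0, 0, 0, 0, 0, -1, 1]]
  ]
}}

```text
t: 23.72
ee_pos: [437.0, -400.9, 342.2]
orientation: [-3.113, -0.422, -0.0]
ft_force: [-0.2, -0.1, 0.3]
width: 88.0
grasp_force: 0.0
```

>>> {"method": "step_arm", "body": {
  "targets": [
    [[0, 0, 0, 0, 0, -1, 1], [0, 0, 0, 0, 0, -1, 1], [0, 0, 0, 0, 0, -1, 1], [0, 0, 0, 0, 0, -1, 1], [0, 0, 0, 0, 0, -1, 1]]
  ]
}}

```text
t: 24.35
ee_pos: [437.0, -400.8, 342.2]
orientation: [-3.139, 0.125, 0.0]
ft_force: [-0.6, 0.5, -0.7]
width: 87.8
grasp_force: 0.0
```

>>> {"method": "step_arm", "body": {
  "targets": [
    [[0, 0, 0, 0, 0, -1, 1], [0, 0, 0, 0, 0, -1, 1], [0, 0, 0, 0, 0, -1, 1], [0, 0, 0, 0, 0, -1, 1], [0, 0, 0, 0, 0, -1, 1]]
  ]
}}

```text
t: 24.98
ee_pos: [437.0, -400.8, 342.2]
orientation: [-3.07, 0.668, 0.0]
ft_force: [0.4, 0.5, -0.2]
width: 87.9
grasp_force: 0.0
```

>>> {"method": "step_arm", "body": {
  "targets": [
    [[0, 0, 0, 0, 0, -1, 1], [0, 0, 0, 0, 0, -1, 1], [0, 0, 0, 0, 0, -1, 1], [0, 0, 0, 0, 0, -1, 1], [0, 0, 0, 0, 0, -1, 1]]
  ]
}}

```text
t: 25.6
ee_pos: [437.0, -400.8, 342.1]
orientation: [-2.907, 1.191, 0.0]
ft_force: [-0.3, 0.5, 0.2]
width: 87.7
grasp_force: 0.0
```

>>> {"method": "step_arm", "body": {
  "targets": [
    [[0, 0, 0, 0, 0, -1, 1], [0, 0, 0, 0, 0, -1, 1], [0, 0, 0, 0, 0, -1, 1], [0, 0, 0, 0, 0, -1, 1], [0, 0, 0, 0, 0, -1, 1]]
  ]
}}

```text
t: 26.22
ee_pos: [437.0, -400.8, 342.2]
orientation: [-2.656, 1.677, 0.0]
ft_force: [0.1, 0.5, 1.0]
width: 87.9
grasp_force: 0.0
```

>>> {"method": "step_arm", "body": {
  "targets": [
    [[0, 0, 0, 0, 0, -1, 1], [0, 0, 0, 0, 0, -1, 1], [0, 0, 0, 0, 0, -1, 1], [0, 0, 0, 0, 0, -1, 1], [0, 0, 0, 0, 0, -0.4, 1]]
  ]
}}

```text
t: 26.85
ee_pos: [437.1, -400.8, 342.2]
orientation: [-2.37, 2.062, 0.0]
ft_force: [-0.1, -0.4, 0.1]
width: 87.9
grasp_force: 0.0
```

Run:
```python
from h import *
d=snap('wrist','w10');a=snap('top','t2');o=readout.get_obs();print(o['t'],o['ee_pos'],o['orientation'],o['qpos'])
v=o['orientation'];t=np.degrees(np.arctan2(v[1],v[0]));print('tool y',2*t-90)
i=cv2.resize(cv2.imread('pics/w10.png'),(800,600),interpolation=cv2.INTER_CUBIC)
# inset: grey tote from top camera in the lower part (gripper body)
j=cv2.resize(cv2.imread('pics/t2.png')[130:190,290:370],(240,180),interpolation=cv2.INTER_CUBIC);i[420:600,280:520]=j
cv2.imwrite('pics/w10b.png',i)
```

```text
26.95 [ 437.3676584  -400.77858208  342.19174972] [-2.37216846e+00  2.05969036e+00 -2.41121238e-06] [-7.61835672e-01  4.54424975e-01  1.74700371e+00  1.91529260e-05
  9.40163159e-01  2.23896420e+00]
tool y 188.06618498111146
```

View pics/w10b.png

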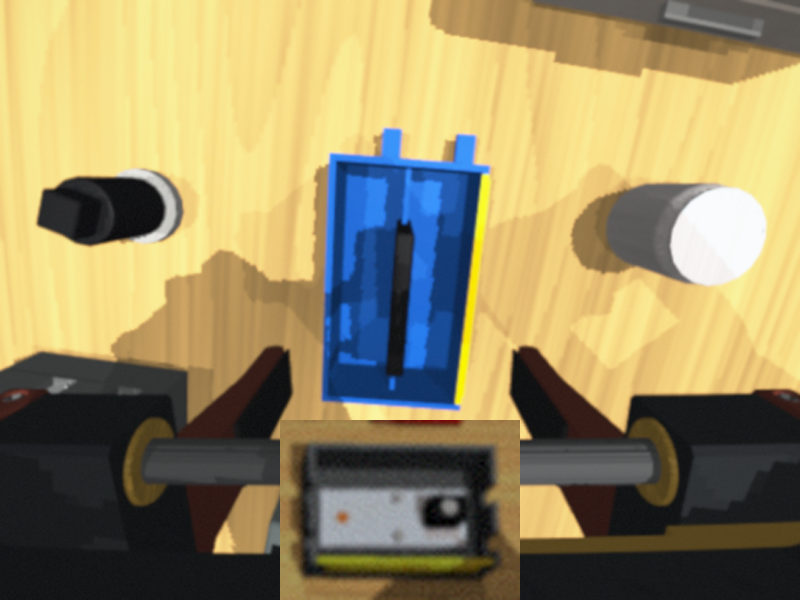

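The picture shows the plate flat in the grey tote (inset). It also shows the blue tote's rim corners at (332,153), (489,170), (460,408) and (322,400), with the handle from (404,222) to (397,375).

Run:
```python
from h import *
d=load('w10');s=.64
P=w(d,np.array([[332,155],[489,168],[460,408],[322,401]])*s,60);print(P, P.mean(0),[np.linalg.norm(P[i]-P[i-1]) for i in range(4)])
H=w(d,np.array([[404,222],[396,377]])*s,[98,98]);print(H,H.mean(0))
for A,B in((P[3],P[0]),(P[2],P[1]),(H[1],H[0])): v=A-B;print(np.degrees(np.arctan2(v[1],v[0])),np.linalg.norm(v))
for z in(98,80): print(w(d,np.array([[396,377]])*s,z))
```

```text
[[ 488.461215   -481.15040575   60.        ]
 [ 398.69227022 -486.59279822   60.        ]
 [ 388.59003656 -334.11506669   60.        ]
 [ 479.82337594 -326.45769174   60.        ]] [ 438.89172443 -407.0789906    60.        ] [np.float64(154.93368914463196), np.float64(89.93377053538649), np.float64(152.8120209193848), np.float64(91.55412390873107)]
[[ 443.32333451 -452.55749326   98.        ]
 [ 435.74588106 -367.90036834   98.        ]] [ 439.53460778 -410.2289308    98.        ]
93.19600256534913 154.93368914463196
93.79052503668926 152.8120209193848
95.11477581046387 84.99556812425195
[[ 435.74588106 -367.90036834   98.        ]]
[[ 434.79043853 -359.63661756   80.        ]]
```

>>> {"method": "step_arm", "body": {
  "targets": [
    [[0.02, -0.07, 0, 0, 0, -0.52, 0.5], [0.02, -0.07, 0, 0, 0, -0.52, 0.5], [0, 0, -0.4, 0, 0, 0, 0.5], [0, 0, -0.5, 0, 0, 0, 0.5], [0, 0, -0.5, 0, 0, 0, 0.5]]
  ]
}}

```text
t: 27.58
ee_pos: [439.9, -407.9, 271.6]
orientation: [2.295, -2.145, 0.001]
ft_force: [-0.2, -0.3, 0.3]
width: 44.8
grasp_force: 0.0
```

>>> {"method": "step_arm", "body": {
  "targets": [
    [[0, 0, -0.4, 0, 0, 0, 0.5], [0, 0, -0.1, 0, 0, 0, 0.5], [0, 0, 0, 0, 0, 0, 0], [0, 0, 0, 0, 0, 0, 0], [0, 0, 0, 0, 0, 0, 0]]
  ]
}}

```text
t: 28.2
ee_pos: [440.0, -407.9, 248.0]
orientation: [2.297, -2.144, 0.002]
ft_force: [-0.4, 0.1, -0.3]
width: 17.0
grasp_force: 0.0
```

>>> {"method": "step_arm", "body": {
  "targets": [
    [[0, 0, 0, 0, 0, 0, 0], [0, 0, 0, 0, 0, 0, 0], [0, 0, 0, 0, 0, 0, 0], [0, 0, 0, 0, 0, 0, 0], [0, 0, 0, 0, 0, 0, 0]]
  ]
}}

```text
t: 28.82
ee_pos: [439.8, -407.7, 247.7]
orientation: [2.297, -2.143, 0.001]
ft_force: [-2.2, 1.2, 5.3]
width: 10.0
grasp_force: 30.0
```

The handle is gripped (10 mm). I'll lift, carry it over the grey tote and turn +176°.

```bash
python3 -c "
from plan import *
arc((440,-407.7,370),(658,-213.5,380),10,0,40)"
```

```text
[0.49,0.27,0.02,0,0,1,0],[0.47,0.3,0.02,0,0,1,0],[0.47,0.32,0.02,0,0,1,0],[0.46,0.35,0.02,0,0,1,0],[0.45,0.38,0.02,0,0,1,0],
[0.44,0.4,0.02,0,0,1,0],[0.42,0.43,0.02,0,0,1,0],[0.4,0.45,0.02,0,0,1,0],[0.39,0.48,0.02,0,0,1,0],[0.37,0.5,0.02,0,0,1,0],
end [ 658.  -213.7  380. ] 40.0
```

>>> {"method": "step_arm", "body": {
  "targets": [
    [[0, 0, 0.1, 0, 0, 0, 0], [0, 0, 0.4, 0, 0, 0, 0], [0, 0, 0.6, 0, 0, 0, 0], [0, 0, 0.7, 0, 0, 0, 0], [0, 0, 0.65, 0, 0, 0, 0]]
  ]
}}

```text
t: 29.45
ee_pos: [439.7, -407.5, 371.9]
orientation: [-2.297, 2.143, -0.001]
ft_force: [-0.2, -0.2, -2.5]
width: 10.0
grasp_force: 30.0
```

>>> {"method": "step_arm", "body": {
  "targets": [
    [[0.49, 0.27, 0.02, 0, 0, 1, 0], [0.47, 0.3, 0.02, 0, 0, 1, 0], [0.47, 0.32, 0.02, 0, 0, 1, 0], [0.46, 0.35, 0.02, 0, 0, 1, 0], [0.45, 0.38, 0.02, 0, 0, 1, 0]]
  ]
}}

```text
t: 30.08
ee_pos: [557.4, -326.0, 375.8]
orientation: [-2.636, 1.709, -0.001]
ft_force: [0.4, -0.6, -2.0]
width: 9.9
grasp_force: 30.0
```

>>> {"method": "step_arm", "body": {
  "targets": [
    [[0.44, 0.4, 0.02, 0, 0, 1, 0], [0.42, 0.43, 0.02, 0, 0, 1, 0], [0.4, 0.45, 0.02, 0, 0, 1, 0], [0.39, 0.48, 0.02, 0, 0, 1, 0], [0.37, 0.5, 0.02, 0, 0, 1, 0]]
  ]
}}

```text
t: 30.7
ee_pos: [658.2, -212.7, 380.7]
orientation: [-2.893, 1.225, -0.001]
ft_force: [-0.5, -0.0, -3.6]
width: 10.0
grasp_force: 30.0
```

>>> {"method": "step_arm", "body": {
  "targets": [
    [[0, 0, 0, 0, 0, 1, 0], [0, 0, 0, 0, 0, 1, 0], [0, 0, 0, 0, 0, 1, 0], [0, 0, 0, 0, 0, 1, 0], [0, 0, 0, 0, 0, 1, 0]]
  ]
}}

```text
t: 31.32
ee_pos: [657.6, -213.5, 380.7]
orientation: [-3.062, 0.704, -0.0]
ft_force: [0.8, 0.4, -3.0]
width: 9.7
grasp_force: 30.0
```

>>> {"method": "step_arm", "body": {
  "targets": [
    [[0, 0, 0, 0, 0, 1, 0], [0, 0, 0, 0, 0, 1, 0], [0, 0, 0, 0, 0, 1, 0], [0, 0, 0, 0, 0, 1, 0], [0, 0, 0, 0, 0, 1, 0]]
  ]
}}

```text
t: 31.95
ee_pos: [657.6, -213.6, 380.7]
orientation: [-3.137, 0.162, -0.0]
ft_force: [-0.0, 0.7, -3.4]
width: 10.2
grasp_force: 30.0
```

>>> {"method": "step_arm", "body": {
  "targets": [
    [[0, 0, 0, 0, 0, 1, 0], [0, 0, 0, 0, 0, 1, 0], [0, 0, 0, 0, 0, 1, 0], [0, 0, 0, 0, 0, 1, 0], [0, 0, 0, 0, 0, 1, 0]]
  ]
}}

```text
t: 32.58
ee_pos: [657.6, -213.5, 380.7]
orientation: [3.118, 0.385, 0.0]
ft_force: [0.3, 0.1, -3.1]
width: 9.7
grasp_force: 30.0
```

>>> {"method": "step_arm", "body": {
  "targets": [
    [[0, 0, 0, 0, 0, 1, 0], [0, 0, 0, 0, 0, 1, 0], [0, 0, 0, 0, 0, 1, 0], [0, 0, 0, 0, 0, 1, 0], [0, 0, 0, 0, 0, 1, 0]]
  ]
}}

```text
t: 33.2
ee_pos: [657.6, -213.5, 380.7]
orientation: [3.004, 0.921, 0.0]
ft_force: [-0.8, 0.0, -2.1]
width: 10.1
grasp_force: 30.0
```

>>> {"method": "step_arm", "body": {
  "targets": [
    [[0, 0, 0, 0, 0, 1, 0], [0, 0, 0, 0, 0, 1, 0], [0, 0, 0, 0, 0, 1, 0], [0, 0, 0, 0, 0, 1, 0], [0, 0, 0, 0, 0, 1, 0]]
  ]
}}

```text
t: 33.83
ee_pos: [657.6, -213.5, 380.7]
orientation: [2.798, 1.428, 0.0]
ft_force: [-0.8, -0.2, -2.8]
width: 9.9
grasp_force: 30.0
```

>>> {"method": "step_arm", "body": {
  "targets": [
    [[0, 0, 0, 0, 0, 1, 0], [0, 0, 0, 0, 0, 1, 0], [0, 0, 0, 0, 0, 1, 0], [0, 0, 0, 0, 0, 1, 0], [0, 0, 0, 0, 0, 1, 0]]
  ]
}}

```text
t: 34.45
ee_pos: [657.6, -213.5, 380.7]
orientation: [2.507, 1.892, 0.0]
ft_force: [0.1, 0.1, -3.8]
width: 9.9
grasp_force: 30.0
```

>>> {"method": "step_arm", "body": {
  "targets": [
    [[0, 0, 0, 0, 0, 1, 0], [0, 0, 0, 0, 0, 1, 0], [0, 0, 0, 0, 0, 1, 0], [0, 0, 0, 0, 0, 1, 0], [0, 0, 0, 0, 0, 0, 0]]
  ]
}}

```text
t: 35.08
ee_pos: [657.6, -213.5, 380.5]
orientation: [2.223, 2.22, 0.0]
ft_force: [0.8, 0.3, -2.8]
width: 9.7
grasp_force: 30.0
```

Run:
```python
from h import *
d=snap('wrist','w11');o=readout.get_obs();print(o['t'],o['ee_pos'],o['orientation'],o['qpos'][5],o['ft_force'],o['moment'])
v=o['orientation'];t=np.degrees(np.arctan2(v[1],v[0]));print('tool y',2*t-90)
```

```text
35.125 [ 657.67696439 -213.55548373  380.41086393] [2.22369848e+00 2.21870690e+00 3.17638886e-04] -0.32895754837418273 [-0.4288983   0.33011417 -3.9529501 ] [-0.02443056 -0.0581843  -0.02120036]
tool y -0.12875743465708922
```

>>> {"method": "step_arm", "body": {
  "targets": [
    [[0, 0, -0.3, 0, 0, 0, 0], [0, 0, -0.4, 0, 0, 0, 0], [0, 0, -0.3, 0, 0, 0, 0], [0, 0, -0.1, 0, 0, 0, 0], [0, 0, 0, 0, 0, 0, 0]]
  ]
}}

```text
t: 35.75
ee_pos: [657.8, -213.6, 324.0]
orientation: [-2.222, -2.22, 0.001]
ft_force: [-0.4, 0.4, -2.6]
width: 9.9
grasp_force: 30.0
```

>>> {"method": "step_arm", "body": {
  "targets": [
    [[0, 0, -0.06, 0, 0, 0, 0], [0, 0, -0.06, 0, 0, 0, 0], [0, 0, -0.05, 0, 0, 0, 0], [0, 0, 0, 0, 0, 0, 0], [0, 0, 0, 0, 0, 0, 0]]
  ]
}}

```text
t: 36.38
ee_pos: [657.8, -213.6, 316.3]
orientation: [2.222, 2.22, 0.0]
ft_force: [0.5, -0.3, -2.6]
width: 9.6
grasp_force: 30.0
```

>>> {"method": "step_arm", "body": {
  "targets": [
    [[0, 0, -0.03, 0, 0, 0, 0], [0, 0, -0.03, 0, 0, 0, 0], [0, 0, 0, 0, 0, 0, 0], [0, 0, 0, 0, 0, 0, 0], [0, 0, 0, 0, 0, 0, 0]]
  ]
}}

```text
t: 37.0
ee_pos: [657.8, -213.6, 313.7]
orientation: [2.222, 2.22, 0.0]
ft_force: [-2.4, 0.6, 4.4]
width: 9.9
grasp_force: 30.0
```

Contact came at exactly the predicted stacking height (313.7 mm). I'll release and back off upward.

>>> {"method": "step_arm", "body": {
  "targets": [
    [[0, 0, 0, 0, 0, 0, 0.45], [0, 0, 0, 0, 0, 0, 0.45], [0, 0, 0, 0, 0, 0, 0.45], [0, 0, 0, 0, 0, 0, 0.45], [0, 0, 0.2, 0, 0, 0, 0.45]]
  ]
}}

```text
t: 37.62
ee_pos: [657.5, -213.5, 322.6]
orientation: [-2.221, -2.219, 0.001]
ft_force: [0.6, -0.3, -0.3]
width: 39.5
grasp_force: 0.0
```

>>> {"method": "step_arm", "body": {
  "targets": [
    [[0, 0, 0.6, 0, 0, 0, 0.45], [0, 0, 0.8, 0, 0, 0, 0.45], [-0.5, 0, 0.4, 0, 0, 0, 0.45], [-0.8, 0, 0, 0, 0, 0, 0.45], [-0.8, 0, 0, 0, 0, 0, 0.45]]
  ]
}}

```text
t: 38.25
ee_pos: [551.8, -213.5, 414.3]
orientation: [2.221, 2.22, 0.001]
ft_force: [0.5, -0.4, 0.7]
width: 39.3
grasp_force: 0.0
```

>>> {"method": "step_arm", "body": {
  "targets": [
    [[-0.8, 0, 0, 0, 0, 0, 0.45], [-0.8, 0.5, 0, 0, 0, 0, 0.45], [0, 0.8, 0, 0, 0, 0, 0.45], [0, 0.8, 0, 0, 0, 0, 0.45], [0, 0.5, 0, 0, 0, 0, 0.45]]
  ]
}}

```text
t: 38.88
ee_pos: [472.5, -82.3, 414.1]
orientation: [2.221, 2.22, 0.001]
ft_force: [-0.1, -0.8, -0.2]
width: 39.7
grasp_force: 0.0
```

Run:
```python
from h import *
a=snap('top','t3');o=readout.get_obs();print(o['t'],o['ee_pos'],o['ft_force'])
h=cv2.cvtColor(a['pixels'],cv2.COLOR_RGB2HSV)
def show(n,lo,hi,z):
    m=cv2.inRange(h,lo,hi);m[:,:285]=0;m[:,375:]=0;m[:120]=0;m[195:]=0
    k,l,st,c=cv2.connectedComponentsWithStats(m)
    for j in range(1,k):
        if st[j,4]>25:
            b=cv2.boxPoints(cv2.minAreaRect(np.argwhere(l==j)[:,::-1].astype(np.float32)));W=w(a,b,z)
            print(n,st[j].tolist(),W.round(0)[:,:2].tolist(),'mid',W.mean(0).round(1))
show('yellow@78',(22,120,70),(35,255,255),78); show('yellow@126',(22,120,70),(35,255,255),126)
show('blue@126',(105,120,30),(130,255,255),126)
```

```text
38.925 [472.43383066 -80.76184443 414.0225985 ] [-0.40768306  1.25295494  0.14827684]
yellow@78 [296, 121, 23, 4, 38] [[764.0, -115.0], [765.0, -180.0], [756.0, -180.0], [755.0, -115.0]] mid [ 759.8 -147.9   78. ]
yellow@78 [352, 120, 23, 8, 88] [[770.0, -282.0], [771.0, -348.0], [749.0, -347.0], [748.0, -281.0]] mid [ 759.5 -314.5   78. ]
yellow@78 [308, 135, 50, 4, 135] [[721.0, -150.0], [724.0, -295.0], [714.0, -294.0], [712.0, -150.0]] mid [ 717.9 -222.4   78. ]
yellow@78 [352, 176, 10, 5, 34] [[589.0, -275.0], [600.0, -275.0], [601.0, -302.0], [589.0, -301.0]] mid [ 594.6 -288.3   78. ]
yellow@126 [296, 121, 23, 4, 38] [[746.0, -111.0], [747.0, -173.0], [738.0, -172.0], [738.0, -111.0]] mid [ 742.4 -141.6  126. ]
yellow@126 [352, 120, 23, 8, 88] [[752.0, -269.0], [753.0, -333.0], [732.0, -331.0], [731.0, -268.0]] mid [ 742.1 -300.5  126. ]
yellow@126 [308, 135, 50, 4, 135] [[706.0, -144.0], [708.0, -282.0], [699.0, -281.0], [697.0, -144.0]] mid [ 702.4 -212.6  126. ]
yellow@126 [352, 176, 10, 5, 34] [[579.0, -263.0], [590.0, -263.0], [591.0, -288.0], [579.0, -288.0]] mid [ 584.9 -275.5  126. ]
blue@126 [297, 138, 67, 36, 1677] [[600.0, -110.0], [697.0, -113.0], [696.0, -299.0], [598.0, -293.0]] mid [ 647.8 -204.1  126. ]
```

The blue tote's yellow strip now lies at x = 702, y = -213, on the far side and opposite the grey tote's. It is centred to within a few mm and the gripper is clear, so I'm handing in.

```bash
python3 -c "
from workcell import ctrl
print(ctrl.close_job())"
```

```text
the job is handed in; nothing more can be done
None
```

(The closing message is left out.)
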